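# Clip the refilled dose pods back into the pill case in order of the day

## Robot

A 6-joint arm with a two-finger parallel gripper is mounted at the origin on the work surface. World frame = base frame: x ahead of the robot, y to its left, z up, the work surface at z = 0. Lengths are in m, angles in rad, forces in N, time in s.
With the tool pointing down it reaches from about 0.425 to 1.125 m from the base axis. Payload 14.9 kg.
Tool frame: the origin (TCP) lies at the very end of the fingers, on their centre line; the grasp point (between the pads) lies 19 mm behind it; z points along the fingers, y is the line along which they close (so a half turn about z gives the same grasp; the last joint's range is limited). The gripper opens to 91 mm and grips with 3 to 60 N. Pads are 32 mm wide; open, the fingers measure 118 mm over their backs; the gripper's body (76 mm by 178 mm) begins 60 mm behind the grasp point.
Start: joints at [-1.309, 0.379, 1.734, -0, 1.028, -0.033], TCP at [0.203, -0.67, 0.214] pointing down, gripper open.
Joint ranges: [-2.77, 2.77], [-0.74, 2.19], [0, 2.66], [-1.06, 4.2], [0.31, 2.87], [-3.08, 3.08]. Speed limits (rad/s): [1.89, 1.89, 2.39, 3.14, 3.14, 3.14].

## Interface

Orientations are given as a unit quaternion [w, x, y, z].
In Python, from cell import sensors, camera, camera_info, job, finder gives the robot as it stands.
- The arm moves only by the tool send_rows, never from a script. Its argument "deltas" is a list of rows, each an object with "slide": the shift along the tool's x, y, z in cm, a list of three; "turn": the turn about the tool's z in rad; "fingers": the gripper command: -1 is shut, 1 is fully open, values between are in proportion. A call has 1 to 8 rows; each row shifts and turns the commanded pose from where the row before left it, along the tool's axes as they then stand; what a row does not reach is not made up. A row lasts 1/8 s, in which the tool goes at most 62.5 mm and 10.7 degrees, less where a joint would pass 70% of its speed; a pose out of reach is approached as far as the arm can. A call with a gripper value outside its range is refused whole. The fingers move at their own pace and stop on an object; the grip force is fixed at half the most. Time passes only in rows, so rows that do not move let the fingers close. It gives the time, the measured TCP pose, the force, the opening and the grip force at its end, in the units of the state.
- sensors.read_state(): the state, without advancing time (a new reading comes with each control period).
- camera(name): name is "side" or "top" or "wrist"; returns the picture (384x512x3 uint8, red, green, blue); there is no depth.
- camera_info(name): a dict with "K" (3x3 intrinsics, pixels), "view" (4x4, takes a point from world to camera coordinates); the wrist camera has in their place "tool_from_camera" (4x4, takes a point from camera to tool coordinates, whose origin is the TCP and whose axes are the flange's). Camera axes: x right, y down, z forward; pixel columns grow to the right and rows downward; lengths in m; the calibration is good to about 2 mm. The wrist camera is an equidistant fisheye: a pixel r from the principal point sees the ray r / f radians off the axis. A picture is of the moment at which its call begins: read the wrist's pose just before it. camera_info takes no time and is no camera call.
- job.finish_job(): hands the job in; it is judged then, once.
Trained networks look in the newest picture that a camera, given by its name, has taken for a name from the list of things; names that differ only in an ending like _2 or _b are one class to them, and where a whole thing is asked for, a point or a joint stands for the part that bears it (a point fixed in the world has none). Each returns a list of dicts, best first, with "conf" (0 to 1); they miss things now and then, are a little off and sometimes report something else, mostly with a low value. They report only what shows in the picture. A call takes as long as a camera call.
- finder.regions_of(camera, query): "pixels" (384x512 bool, what is visible of it) and "bbox" ([left, top, right, bottom] in pixels, round what is visible of it).
- finder.tip_of(camera, query): "xy" ([column, row] in pixels: a listed point, or the origin of a listed thing).
The state is a dict: "time_s": time; "joints": joint angles; "dq": joint speeds; "effort": joint torques, N m; "position": TCP position; "orientation": TCP orientation; "ft_force": force on the tool from outside, world axes, zero at the start; "torque": the same for the moment, N m; "opening": opening from 0.0 (shut) to 1.0 (fully open); "gripper_force": force on a finger pad.
Only numpy, scipy, OpenCV 4.12 (cv2) and the standard library are available. Lean on these libraries where they do the work, as an engineer would, in place of code of your own. Each camera call takes 0.05 s, during which the arm holds its last target. There are 200 camera calls.

## Task

The morning, noon and evening pods have been refilled: clip them back into the pill case beside the bedtime pod in the order of the day, first the one with one dot, then two, then three, each into the pocket with its own number of dots and colour. Tip the pod to tuck its nose under the pocket's front lip, push it home under the lip until you feel it stop, and press the tail down until the spring catch snaps over it and the pod lies flat, before you take the next. Do not disturb the comb, the face brush or the thermometer stand.

Things in the scene. Friction and masses are not known exactly. Their poses are not given: they have to be found in the camera images.
- case: pill case, fixed on the shelf: clear box 198 x 244 mm, walls 18 mm high; origin under its middle, x to the catch side, z up. In it a frosted insert, 166 x 234 mm, four pockets 56 mm apart, 1 to 4 from +y to -y, colour tags and 1 to 4 dots on its front apron. It has 24 mm of end play (finger room to lift it out): it stands anywhere within 12 mm either way along x, where its rubber feet hold it
- pod1: morning dose pod: yellow shoe, one black dot on its lid. Filled, shut, 60 to 130 g, 118 mm long. Origin: centre of the underside; x to its tail, z up. Shoe 100 x 42 x 10 mm (x -50 to 50). On it a rigid clear compartment, x -42 to 42, 28 mm wide, z 10 to 36, with upright sides and a flat lid: grip it across y, or press on its top. Dots are at the nose half. Starts flat on the shelf
- pod2: noon dose pod: green shoe, two black dots on its lid; otherwise as pod1
- pod3: evening dose pod: red shoe, three black dots on its lid; otherwise as pod1
- pod1_nose (a point): tip of pod1's nose tongue, at its underside (pod x -62, z 0); axes as the pod's. The tongue is flat, pod x -62 to -50, 24 mm wide, z 0 to 4 mm
- pod1_tail (a point): end of pod1's tail ledge, at its underside (pod x 56, z 0); axes as the pod's. The ledge spans pod x 50 to 56, 24 mm wide, z 0 to 6 mm; the catch snaps over it
- pocket1 (a point): pocket 1 (yellow tag, one dot): point on its floor line, 7 mm above the shelf; a clipped-in pod's origin comes to lie within 14 mm of it along x, wherever the insert stands. Axes as the case's (x to the catch, as the pod's x). y and z are exact. 46 mm wide between ribs with roof-shaped tops 11 mm over the floor. Its ends: see pocket2, pocket3, catch1, in mm from this point with the insert mid-way
- pocket2 (a point): pocket 2 (green tag, two dots), as pocket1. Nose end of every pocket: stop wall at x -63 (shift as the insert stands: -75 to -51), a 4 mm thick lip over it to x -57, underside z 7.5. Level, a pod cannot go straight down: its tongue slips under the lip with the tail tilted up 15 to 25 degrees (over 30 the shoe meets the lip), forward until it is felt to stop; then the tail goes down
- pocket3 (a point): pocket 3 (red tag, three dots), as pocket1. Tail end of every pocket: fixed shoulders from x 51.5, 8 mm high, beside the catch; back wall x 70 to 82, 22 mm high. Pocket 4 (blue, four dots), next to this one towards -y, already holds the blue bedtime pod, of the same size as the others, its lid 36 mm over the pocket floor
- catch1 (a joint): spring catch of pocket 1, a dark tab; slides along x: 0 m at rest (also with a pod clipped in), to 0.007 pushed back. Its tooth reaches in to x 52.5 at z 7 mm; above it a face slants out to x 60, z 24.5. Pressing a tail down past it takes 5 to 10 N (the pod's weight does not: the tail rests on the slant, 10 to 20 mm up); then it snaps over the ledge with 1 mm of play
- catch2 (a joint): spring catch of pocket 2, as catch1
- pod2_nose (a point): tip of pod2's nose tongue, as pod1_nose
- pod2_tail (a point): end of pod2's tail ledge, as pod1_tail
- catch3 (a joint): spring catch of pocket 3, as catch1
- pod3_nose (a point): tip of pod3's nose tongue, as pod1_nose
- pod3_tail (a point): end of pod3's tail ledge, as pod1_tail
- comb: black plastic comb, 180 x 32 x 5 mm, lying on the shelf; origin at the centre of its underside, x along it. Leave alone
- face_brush: pink hard silicone face brush lying bristles up, 165 mm long, 24 mm high; origin under its middle, x along it to the round head. Leave alone
- thermometer_stand: silver metal stand, 100 x 44 mm base, with a white digital thermometer slanting on it, 80 mm high at the +x end; origin at the centre of its underside. Leave alone

How it is judged:
On the way, in this order (a step that is already met when the one before it is completed fails the run):
1. the morning pod (one black dot) lies home in pocket 1, its catch snapped over it (x of pod1_nose in the frame of pocket1 between -0.077 and -0.047 m and y of pod1_nose in the frame of pocket1 between -0.005 and 0.005 m and z of pod1_nose in the frame of pocket1 between -0.003 and 0.003 m and y of pod1_tail in the frame of pocket1 between -0.005 and 0.005 m and z of pod1_tail in the frame of pocket1 between -0.003 and 0.003 m and value of joint catch1 below 0.0015 m), for 0.2 s.
2. the noon pod (two black dots) lies home in pocket 2, its catch snapped over it (x of pod2_nose in the frame of pocket2 between -0.077 and -0.047 m and y of pod2_nose in the frame of pocket2 between -0.005 and 0.005 m and z of pod2_nose in the frame of pocket2 between -0.003 and 0.003 m and y of pod2_tail in the frame of pocket2 between -0.005 and 0.005 m and z of pod2_tail in the frame of pocket2 between -0.003 and 0.003 m and value of joint catch2 below 0.0015 m), for 0.2 s.
3. the evening pod (three black dots) lies home in pocket 3, its catch snapped over it (x of pod3_nose in the frame of pocket3 between -0.077 and -0.047 m and y of pod3_nose in the frame of pocket3 between -0.005 and 0.005 m and z of pod3_nose in the frame of pocket3 between -0.003 and 0.003 m and y of pod3_tail in the frame of pocket3 between -0.005 and 0.005 m and z of pod3_tail in the frame of pocket3 between -0.003 and 0.003 m and value of joint catch3 below 0.0015 m), for 0.2 s.
At the end, for the whole second after the job is handed in: Morning, noon and evening pods at rest in the pockets of their own number: nose and tail within 3 mm of flat on the pocket floor and 5 mm of its middle line, nose within 15 mm of its nominal place (the insert has end play), each catch sprung back over its tail (under 1.5 mm) (all of step 1 and all of step 2 and all of step 3 and linear speed of each of pod1, pod2, pod3 below 0.02 m/s); the robot touches nothing.
It fails at once if the comb is moved more than 15 mm (distance of comb from where it was at the start of the episode above 0.015 m).
It fails at once if the face brush is moved more than 15 mm (distance of face_brush from where it was at the start of the episode above 0.015 m).
It fails at once if the thermometer stand is moved more than 15 mm (distance of thermometer_stand from where it was at the start of the episode above 0.015 m).
It also fails if it takes over 72 s, if anything falls off the work surface, if the arm or the gripper's body presses on something with over 40 N, if the wrist force passes 120 N, or if a joint passes its speed limit or range.

## Working session

There is one attempt and no reset: what is moved stays moved. The work goes in short steps, Python scripts to look and compute and a tool call to move; the robot and the scene stay as the last step left them, time stands still between calls to the robot, and variables do not carry over. Pictures are saved under pics/ and viewed, at most 10 in all, crops included, and the job is handed in when it is done.

Besides the shell and the picture viewer there is one more tool, called after ">>>" by a JSON object that holds its "op" and its "data", one argument or row to a line. send_rows: Moves the arm, as the interface text tells. Its arguments: {"type":"object","properties":{"deltas":{"type":"array","items":{"type":"object","properties":{"slide":{"type":"array","items":{"type":"number"}},"turn":{"type":"number"},"fingers":{"type":"number"}}}}},"required":["deltas"]}

```bash
mkdir -p pics; cat > h.py <<'E'
import numpy as np, cv2
from cell import sensors, camera, camera_info, job, finder
from scipy.spatial.transform import Rotation as R
def tcp():
    s=sensors.read_state(); q=s["orientation"]
    return np.array(s["position"]), R.from_quat([q[1],q[2],q[3],q[0]]).as_matrix(), s
def w2c(cam,P):
    i=camera_info(cam);V=np.array(i["view"]);p=V[:3,:3]@np.array(P)+V[:3,3];p=np.array(i["K"])@p;return p[:2]/p[2]
def ray(cam,uv,T=None):
    i=camera_info(cam);K=np.array(i["K"])
    a=np.array([(uv[0]-K[0,2])/K[0,0],(uv[1]-K[1,2])/K[1,1]])
    if cam!="wrist":
        V=np.array(i["view"]);Rm=V[:3,:3].T
        return -Rm@V[:3,3], Rm@np.array([a[0],a[1],1])
    r=np.linalg.norm(a);d=np.array([0,0,1.]) if r<1e-9 else np.array([*(a/r*np.sin(r)),np.cos(r)])
    M=np.array(i["tool_from_camera"]);p,Rt=T
    return p+Rt@M[:3,3], Rt@M[:3,:3]@d
def onz(cam,uv,z,T=None):
    o,d=ray(cam,uv,T);return o+d*(z-o[2])/d[2]
E
cat > a.py <<'E'
from h import *
p,Rt,s=tcp();print(s["time_s"],p,s["orientation"])
ims=[camera(c) for c in("top","side")]
for c,i in zip(("top","side"),ims): cv2.imwrite(f"pics/{c}0.png",i[...,::-1])
for n in["pod1","pod2","pod3","pod1_nose","pod1_tail","pod2_nose","pod2_tail","pod3_nose","pod3_tail","pocket1","pocket2","pocket3","case","catch1","catch2","catch3"]:
    for c in("top",):
        for d in finder.tip_of(c,n)[:2]: print(c,n,round(d["conf"],2),np.round(d["xy"]),onz(c,d["xy"],0.0).round(3)[:2])
E
python3 a.py
```

```text
0.0 [ 0.20326586 -0.66943823  0.21329185] [-5.41119946e-04  9.89158042e-01  1.46853909e-01 -6.52840936e-05]
top pod1 0.75 [411. 234.] [ 0.472 -0.37 ]
top pod1 0.7 [336. 244.] [ 0.443 -0.169]
top pod2 0.75 [411. 234.] [ 0.472 -0.37 ]
top pod2 0.7 [336. 244.] [ 0.443 -0.169]
top pod3 0.75 [411. 234.] [ 0.472 -0.37 ]
top pod3 0.7 [336. 244.] [ 0.443 -0.169]
top pod1_nose 0.71 [327. 268.] [ 0.382 -0.145]
top pod1_nose 0.63 [232. 206.] [0.543 0.108]
top pod1_tail 0.94 [350. 228.] [ 0.485 -0.207]
top pod2_nose 0.94 [339. 190.] [ 0.589 -0.178]
top pod2_tail 0.73 [318. 153.] [ 0.687 -0.124]
top pod2_tail 0.57 [254. 116.] [0.789 0.05 ]
top pod3_nose 0.71 [402. 145.] [ 0.711 -0.35 ]
top pod3_nose 0.59 [413. 255.] [ 0.416 -0.372]
top pocket1 0.82 [187. 197.] [0.566 0.227]
top pocket1 0.72 [340. 247.] [ 0.436 -0.179]
top pocket2 0.82 [187. 197.] [0.566 0.227]
top pocket2 0.72 [340. 247.] [ 0.436 -0.179]
top pocket3 0.82 [187. 197.] [0.566 0.227]
top pocket3 0.72 [340. 247.] [ 0.436 -0.179]Traceback (most recent call last):
  File "a.py", line 7, in <module>
    for d in finder.tip_of(c,n)[:2]: print(c,n,round(d["conf"],2),np.round(d["xy"]),onz(c,d["xy"],0.0).round(3)[:2])
             ~~~~~~~~~~~~~^^^^^
ValueError: it knows: case, comb, face_brush, pocket, pod, pod1_nose, pod1_tail, pod2_nose, pod2_tail, pod3_nose, pod3_tail, thermometer_stand
```

View pics/top0.png

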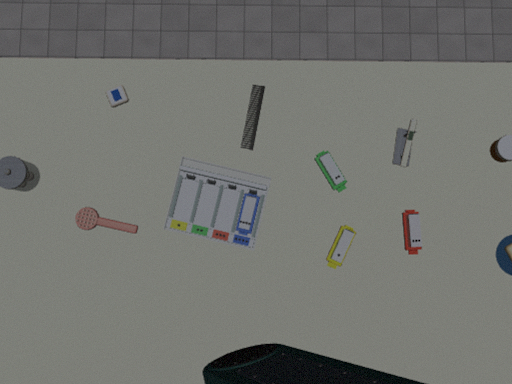

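View pics/side0.png

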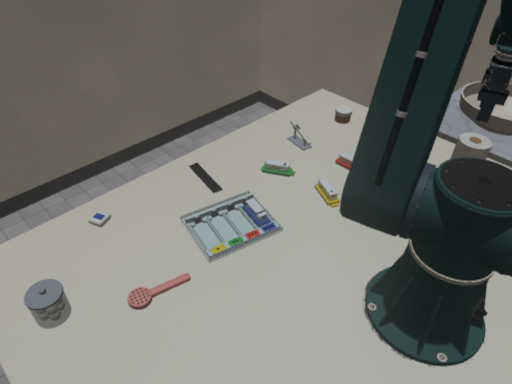

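```bash
cat > b.py <<'E'
from h import *
im=cv2.imread("pics/top0.png");hsv=cv2.cvtColor(im,cv2.COLOR_BGR2HSV)
rg={"yellow":(24,34),"green":(45,75),"red":(0,6),"blue":(105,125)}
for n,(a,b) in rg.items():
    m=cv2.inRange(hsv,(a,110,60),(b,255,255));
    k,l,st,c=cv2.connectedComponentsWithStats(cv2.morphologyEx(m,cv2.MORPH_CLOSE,np.ones((5,5))))
    for i in range(1,k):
        if st[i,4]<25: continue
        q=np.argwhere(l==i)[:,::-1]
        W=np.array([onz("top",u,0.008)[:2] for u in q]).astype(np.float32)
        r=cv2.minAreaRect(W); print(n,st[i,4],c[i].round(),"rect",np.round(r[0],3),np.round(r[1],3),round(r[2],1))
for n in["case","thermometer_stand","comb"]:
    camera("top")
    for d in finder.regions_of("top",n)[:1]:
        q=np.argwhere(d["pixels"])[:,::-1];W=np.array([onz("top",u,0.01)[:2] for u in q]).astype(np.float32)
        r=cv2.minAreaRect(W);print(n,d["conf"],np.round(r[0],3),np.round(r[1],3),r[2])
print(camera_info("top")["view"],camera_info("wrist"))
E
python3 b.py
```

```text
yellow 113 [178. 225.] rect [0.492 0.248] [0.039 0.019] 76.3
yellow 252 [337. 247.] rect [ 0.437 -0.178] [0.041 0.116] 65.0
green 211 [330. 175.] rect [ 0.637 -0.155] [0.115 0.039] 30.4
green 102 [199. 230.] rect [0.479 0.192] [0.038 0.018] 76.9
red 292 [408. 232.] rect [ 0.478 -0.367] [0.115 0.04 ] 3.4
red 111 [220. 235.] rect [0.467 0.137] [0.039 0.019] 76.3
blue 71 [116.  95.] rect [0.842 0.425] [0.028 0.018] 23.1
blue 334 [245. 225.] rect [0.51 0.07] [0.04  0.134] 76.4
blue 361 [504. 255.] rect [ 0.419 -0.611] [0.037 0.102] 87.4
thermometer_stand 0.6 [ 0.716 -0.35 ] [0.044 0.128] 79.7591323852539
comb 0.65 [0.784 0.054] [0.037 0.177] 79.45736694335938
[[ 0.00521574 -0.9999362   0.01001976  0.01479048]
 [-0.99481694 -0.00620603 -0.10149261  0.57768528]
 [ 0.10154832 -0.00943847 -0.99478583  1.25354492]
 [ 0.          0.          0.          1.        ]] {'K': array([[297.31863964,   0.        , 259.92108097],
       [  0.        , 297.31863964, 197.96724795],
       [  0.        ,   0.        ,   1.        ]]), 'tool_from_camera': array([[ 2.71223674e-04, -9.57292897e-01, -2.89119762e-01,
         8.23753260e-02],
       [ 9.99999962e-01,  2.44938701e-04,  1.27094684e-04,
         4.60828961e-04],
       [-5.08502198e-05, -2.89119785e-01,  9.57292927e-01,
        -1.70252097e-01],
       [ 0.00000000e+00,  0.00000000e+00,  0.00000000e+00,
         1.00000000e+00]])}
```

```bash
cat >> h.py <<'E'
def yawof(Rt): return np.degrees(np.arctan2(Rt[1,0],Rt[0,0]))
def plan(x,y,z,yaw,n=None,step=5.5):
    p,Rt,s=tcp();d=np.array([x,y,z])-p;dy=(yaw-yawof(Rt)+180)%360-180
    n=n or int(max(np.ceil(np.linalg.norm(d)*100/step),np.ceil(abs(dy)/10.3),1))
    print("n",n,"t",round(s["time_s"],2),"at",p.round(4),"yaw",yawof(Rt).round(2),"F",np.round(s["ft_force"],1),"op",round(s["opening"],3),"turn/row",round(-np.radians(dy)/n,4))
    for i in range(n):
        a=np.radians(yawof(Rt)+dy*i/n);X=np.array([np.cos(a),np.sin(a),0]);Y=np.array([np.sin(a),-np.cos(a),0])
        print([round(float(v)*100/n,2) for v in (d@X,d@Y,-d[2])],end=" ")
    print()
E
python3 -c "
from h import *
plan(.419,-.1695,.12,-25)"
```

```text
n 11 t 1.05 at [ 0.2034 -0.6698  0.2139] yaw 16.89 F [0.5 0.3 0.2] op 1.004 turn/row 0.0665
[3.2, -3.78, 0.85] [2.94, -3.99, 0.85] [2.67, -4.17, 0.85] [2.38, -4.34, 0.85] [2.09, -4.49, 0.85] [1.79, -4.62, 0.85] [1.48, -4.73, 0.85] [1.16, -4.82, 0.85] [0.84, -4.88, 0.85] [0.51, -4.93, 0.85] [0.18, -4.95, 0.85]
```

>>> {"op": "send_rows", "data": {
  "deltas": [
    {"slide": [3.2, -3.78, 0.85], "turn": 0.0665, "fingers": 1},
    {"slide": [2.94, -3.99, 0.85], "turn": 0.0665, "fingers": 0.4},
    {"slide": [2.67, -4.17, 0.85], "turn": 0.0665, "fingers": 0.4},
    {"slide": [2.38, -4.34, 0.85], "turn": 0.0665, "fingers": 0.4},
    {"slide": [2.09, -4.49, 0.85], "turn": 0.0665, "fingers": 0.4},
    {"slide": [1.79, -4.62, 0.85], "turn": 0.0665, "fingers": 0.4},
    {"slide": [1.48, -4.73, 0.85], "turn": 0.0665, "fingers": 0.4},
    {"slide": [1.16, -4.82, 0.85], "turn": 0.0665, "fingers": 0.4}
  ]
}}

```text
time_s: 2.05
position: [0.3608, -0.3046, 0.1459]
orientation: [0.0, 0.993, -0.12, 0.0]
ft_force: [-0.8, 0.3, -0.5]
opening: 0.696
gripper_force: 0.0
```

>>> {"op": "send_rows", "data": {
  "deltas": [
    {"slide": [0.84, -4.88, 0.85], "turn": 0.0665, "fingers": 0.4},
    {"slide": [0.51, -4.93, 0.85], "turn": 0.0665, "fingers": 0.4},
    {"slide": [0.18, -4.95, 0.85], "turn": 0.0665, "fingers": 0.4},
    {"slide": [0, 0, 0], "turn": 0, "fingers": 0.4}
  ]
}}

```text
time_s: 2.55
position: [0.4196, -0.1671, 0.1201]
orientation: [-0.0, 0.977, -0.215, -0.0]
ft_force: [-0.7, 0.3, -0.5]
opening: 0.695
gripper_force: 0.0
```

```bash
cat > w.py <<'E'
import sys
from h import *
col=sys.argv[1]; nm=sys.argv[2]; zz=float(sys.argv[3]) if len(sys.argv)>3 else 0.006
rg={"yellow":(22,36),"green":(45,75),"red":(0,6)}
p,Rt,s=tcp();T=(p,Rt);im=np.ascontiguousarray(camera("wrist")[...,::-1]);cv2.imwrite(f"pics/{nm}.png",im)
a,b=rg[col];m=cv2.inRange(cv2.cvtColor(im,cv2.COLOR_BGR2HSV),(a,110,50),(b,255,255))
k,l,st,c=cv2.connectedComponentsWithStats(cv2.morphologyEx(m,cv2.MORPH_CLOSE,np.ones((5,5))))
for i in range(1,k):
    if st[i,4]<150: continue
    q=np.argwhere(l==i)[:,::-1];W=np.array([onz("wrist",u,zz,T)[:2] for u in q]).astype(np.float32)
    r=cv2.minAreaRect(W);print(st[i,4],c[i].round(),np.round(r[0],4),np.round(r[1],3),round(r[2],1))
for e in("nose","tail"):
    n={"yellow":"pod1_","green":"pod2_","red":"pod3_"}[col]+e
    for d in finder.tip_of("wrist",n)[:1]: print(n,d["conf"],np.round(d["xy"]),onz("wrist",d["xy"],0.0,T).round(4))
print(p.round(4),yawof(Rt).round(2),s["opening"],s["time_s"])
E
python3 w.py yellow w1
```

```text
1255 [263. 151.] [ 0.4441 -0.1841] [0.041 0.104] 64.5
pod1_nose 0.88 [265. 228.] [ 0.3822 -0.1563  0.    ]
pod1_tail 0.94 [263. 112.] [ 0.4921 -0.2043  0.    ]
[ 0.4196 -0.1671  0.1201] -24.85 0.695278500336597 2.55
```

View pics/w1.png

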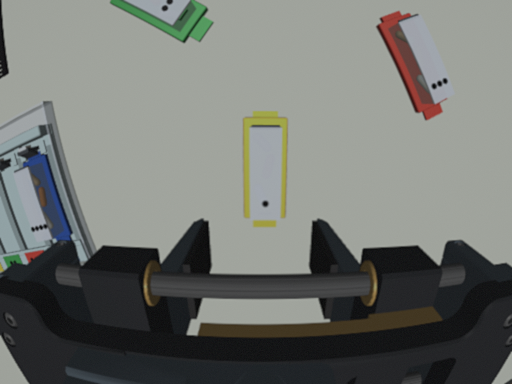

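```bash
python3 -c "
from h import *
plan(.4217,-.1732,.018,-24.5,4)"
```

```text
n 4 t 2.7 at [ 0.4192 -0.1699  0.1207] yaw -24.98 F [-0.4  1.3 -0.1] op 0.7 turn/row -0.0021
[0.09, 0.05, 2.57] [0.09, 0.05, 2.57] [0.09, 0.05, 2.57] [0.09, 0.05, 2.57]
```

>>> {"op": "send_rows", "data": {
  "deltas": [
    {"slide": [0.12, 0.12, 2.57], "turn": 0, "fingers": 0.4},
    {"slide": [0.12, 0.12, 2.57], "turn": 0, "fingers": 0.4},
    {"slide": [0.12, 0.12, 2.57], "turn": 0, "fingers": 0.4},
    {"slide": [0.12, 0.12, 2.57], "turn": 0, "fingers": 0.1},
    {"slide": [0, 0, 0], "turn": 0, "fingers": -0.6},
    {"slide": [0, 0, 0], "turn": 0, "fingers": -1},
    {"slide": [0, 0, 0], "turn": 0, "fingers": -1},
    {"slide": [0, 0, 0], "turn": 0, "fingers": -1}
  ]
}}

```text
time_s: 3.7
position: [0.422, -0.1763, 0.0187]
orientation: [0.0, 0.976, -0.217, 0.001]
ft_force: [-3.1, -3.4, 8.7]
opening: 0.305
gripper_force: 30.0
```

```bash
python3 -c "
from h import *
plan(.4,.05,.15,-13.4)
a=np.radians(-13.4);X=np.array([np.cos(a),np.sin(a)]);print(X)
"
```

```text
n 5 t 3.7 at [ 0.422  -0.1763  0.0187] yaw -25.02 F [-3.1 -3.4  8.7] op 0.305 turn/row -0.0406
[-2.31, -3.92, -2.63] [-2.15, -4.01, -2.63] [-1.99, -4.09, -2.63] [-1.82, -4.17, -2.63] [-1.65, -4.24, -2.63] 
[ 0.97277588 -0.2317479 ]
```

```bash
python3 -c "
from h import *
plan(.49,.17,.20,-13.4)
"
```

```text
n 8 t 3.7 at [ 0.422  -0.1763  0.0187] yaw -25.02 F [-3.1 -3.4  8.7] op 0.305 turn/row -0.0253
[-1.06, -4.28, -2.27] [-0.95, -4.31, -2.27] [-0.84, -4.33, -2.27] [-0.73, -4.35, -2.27] [-0.62, -4.37, -2.27] [-0.51, -4.38, -2.27] [-0.4, -4.39, -2.27] [-0.29, -4.4, -2.27]
```

>>> {"op": "send_rows", "data": {
  "deltas": [
    {"slide": [-1.06, -4.28, -2.27], "turn": -0.0253, "fingers": -1},
    {"slide": [-0.95, -4.31, -2.27], "turn": -0.0253, "fingers": -1},
    {"slide": [-0.84, -4.33, -2.27], "turn": -0.0253, "fingers": -1},
    {"slide": [-0.73, -4.35, -2.27], "turn": -0.0253, "fingers": -1},
    {"slide": [-0.62, -4.37, -2.27], "turn": -0.0253, "fingers": -1},
    {"slide": [-0.51, -4.38, -2.27], "turn": -0.0253, "fingers": -1},
    {"slide": [-0.4, -4.39, -2.27], "turn": -0.0253, "fingers": -1},
    {"slide": [-0.29, -4.4, -2.27], "turn": -0.0253, "fingers": -1}
  ]
}}

```text
time_s: 4.7
position: [0.4896, 0.172, 0.2008]
orientation: [-0.0, 0.993, -0.116, 0.001]
ft_force: [0.6, -1.1, -2.3]
opening: 0.305
gripper_force: 30.0
```

>>> {"op": "send_rows", "data": {
  "deltas": [
    {"slide": [0, 0, 0], "turn": 0, "fingers": -1},
    {"slide": [0, 0, 0], "turn": 0, "fingers": -1}
  ]
}}

```text
time_s: 4.95
position: [0.489, 0.1701, 0.1991]
orientation: [0.0, 0.993, -0.117, -0.0]
ft_force: [-0.2, -0.9, -0.6]
opening: 0.305
gripper_force: 30.0
```

```bash
python3 w.py yellow w2 0.008; python3 -c "
from h import *
im=cv2.imread('pics/w2.png');print(im.shape)
p,Rt,s=tcp();print(p,yawof(Rt))
cv2.imwrite('pics/w2b.png',cv2.resize(im,(800,600),interpolation=cv2.INTER_CUBIC))
"
```

```text
2242 [260. 153.] [0.4948 0.1684] [0.083 0.129] 77.0
511 [201. 189.] [0.4914 0.2462] [0.042 0.02 ] 76.6
pod1_tail 0.63 [259. 121.] [0.5571 0.1546 0.    ]
[0.489  0.1701 0.1991] -13.4 0.30536963460432437 4.95
(384, 512, 3)
[0.48902204 0.16944    0.19868235] -13.489629702276645
```

View pics/w2b.png

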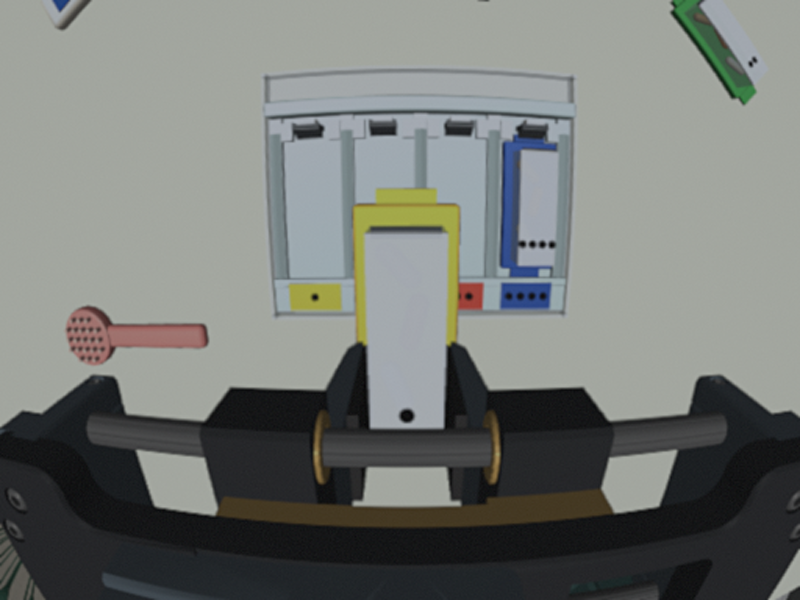

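```bash
cat > c.py <<'E'
from h import *
p=np.array([.489,.1698,.1989]);a=np.radians(-13.45);c,s=np.cos(a),np.sin(a)
T=(p,np.array([[c,s,0],[s,-c,0],[0,0,-1]]))
def g(n,L,z):
    W=np.array([onz("wrist",np.array(u)/1.5625,z,T)[:2] for u in L]);print(n,z);print(W.round(4).tolist());return W
C=g("corners",[(265,77),(573,77),(565,316),(277,317)],.018);m=C.mean(0);print("centre",m, np.linalg.norm(C[0]-C[1]),np.linalg.norm(C[1]-C[2]),np.degrees(np.arctan2(*(C[0]-C[1])[::-1]))-90, np.degrees(np.arctan2(*(C[3]-C[2])[::-1]))-90)
m=np.array([.5486,.147]) if 0 else m
def loc(W,m=m): d=W-m;print("  case xy mm",(np.c_[d@[c,s],d@[-s,c]]*1000).round(1).tolist())
loc(g("catch",[(308,131),(383,128),(459,128),(532,131)],.031))
loc(g("tags",[(316,297),(525,296)],.012))
loc(g("backwall edges",[(420,104),(420,116)],.029))
loc(g("pod4 shoe corners tail/nose",[(513,139),(507,268)],.017))
loc(g("apron front / lip edge",[(315,311),(315,280)],.018))
E
python3 c.py
```

```text
corners 0.018
[[0.6714, 0.2367], [0.6186, 0.0059], [0.43, 0.0487], [0.4842, 0.2788]]
centre [0.5510445  0.14252268] 0.2367678947793749 0.19339018575136407 -12.869862914113853 -13.245983915464024
catch 0.031
[[0.6175, 0.2118], [0.6052, 0.1587], [0.593, 0.1057], [0.5809, 0.053]]
  case xy mm [[48.5, 82.8], [48.9, 28.3], [49.4, -26.0], [49.8, -80.1]]
tags 0.012
[[0.4913, 0.2437], [0.4529, 0.0786]]
  case xy mm [[-81.6, 84.5], [-80.6, -85.0]]
backwall edges 0.029
[[0.6165, 0.1288], [0.6078, 0.1309]]
  case xy mm [[66.9, 1.9], [57.9, 1.9]]
pod4 shoe corners tail/nose 0.017
[[0.5779, 0.0652], [0.4804, 0.0901]]
  case xy mm [[44.1, -69.0], [-56.5, -67.4]]
apron front / lip edge 0.018
[[0.4817, 0.2463], [0.5061, 0.239]]
  case xy mm [[-91.6, 84.8], [-66.1, 83.4]]
```

```bash
python3 - <<'E'
from h import *
p=np.array([.489,.1698,.1989]);a=np.radians(-13.45);c,s=np.cos(a),np.sin(a)
T=(p,np.array([[c,s,0],[s,-c,0],[0,0,-1]]))
for n,u,z in (("tail",(407/1.5625,189/1.5625),.181+.006),("lidtail",(407/1.5625,230/1.5625),.181+.036),("lidL",(366/1.5625,300/1.5625),.217),("lidR",(448/1.5625,300/1.5625),.217)):
    d=onz("wrist",u,z,T)-p;print(n,(T[1].T@d*1000).round(1))
plan(.5597,.2267,.075,-13)
E
```

```text
tail [76.3  0.6 11.9]
lidtail [ 63.8   0.6 -18.1]
lidL [ 39.9 -13.4 -18.1]
lidR [ 40.   14.6 -18.1]
n 3 t 5.1 at [0.489  0.1694 0.1987] yaw -13.49 F [ 0.5 -0.3 -0.5] op 0.307 turn/row -0.0028
[1.85, -2.41, 4.12] [1.85, -2.4, 4.12] [1.86, -2.4, 4.12]
```

>>> {"op": "send_rows", "data": {
  "deltas": [
    {"slide": [1.79, -2.41, 4.12], "turn": -0.0028, "fingers": -1},
    {"slide": [1.79, -2.4, 4.12], "turn": -0.0028, "fingers": -1},
    {"slide": [1.79, -2.4, 4.12], "turn": -0.0028, "fingers": -1},
    {"slide": [0, 0, 0], "turn": 0, "fingers": -1},
    {"slide": [0, 0, 0.9], "turn": 0, "fingers": -1},
    {"slide": [0, 0, 0.9], "turn": 0, "fingers": -1},
    {"slide": [0, 0, 0.5], "turn": 0, "fingers": -1}
  ]
}}

```text
time_s: 5.98
position: [0.5582, 0.2279, 0.0529]
orientation: [-0.0, 0.994, -0.113, 0.0]
ft_force: [-0.1, -0.2, -0.5]
opening: 0.301
gripper_force: 30.0
```

```bash
python3 -c "
from h import *
plan(.5577,.2272,.047,-13)
p,Rt,s=tcp()
cv2.imwrite('pics/w3.png',cv2.resize(camera('wrist')[:300,60:460,::-1],(800,600),interpolation=cv2.INTER_CUBIC))
"
```

```text
n 1 t 5.97 at [0.5582 0.2279 0.0529] yaw -12.96 F [-0.1 -0.2 -0.5] op 0.301 turn/row 0.0006
[-0.04, 0.08, 0.59]
```

View pics/w3.png

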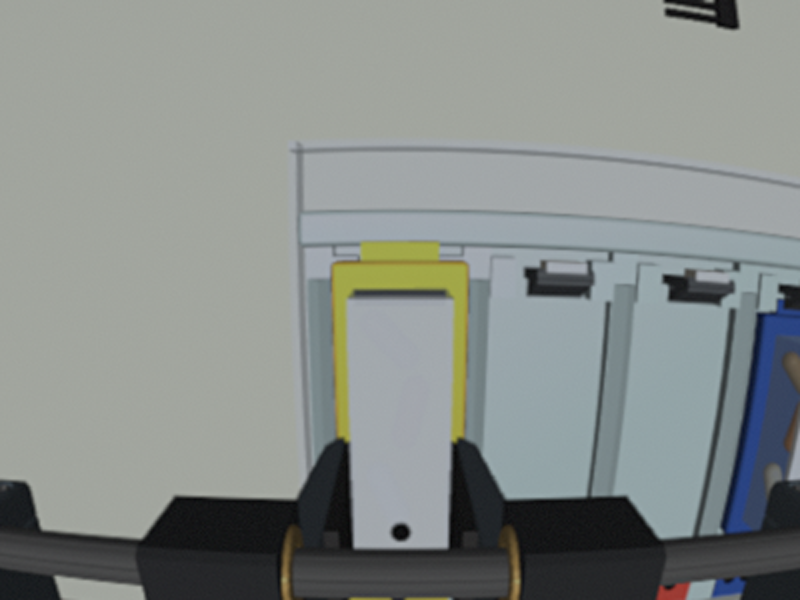

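>>> {"op": "send_rows", "data": {
  "deltas": [
    {"slide": [0.5, 0, 0.3], "turn": 0, "fingers": -1},
    {"slide": [0, 0, 0.4], "turn": 0, "fingers": -1},
    {"slide": [0, 0, 0.4], "turn": 0, "fingers": -1},
    {"slide": [0, 0, 0.3], "turn": 0, "fingers": -1}
  ]
}}

```text
time_s: 6.52
position: [0.5637, 0.2273, 0.0391]
orientation: [-0.0, 0.994, -0.113, 0.0]
ft_force: [-3.8, -0.1, 7.7]
opening: 0.306
gripper_force: 30.0
```

>>> {"op": "send_rows", "data": {
  "deltas": [
    {"slide": [0, 0, 0.3], "turn": 0, "fingers": -1},
    {"slide": [0, 0, 0.2], "turn": 0, "fingers": -1}
  ]
}}

```text
time_s: 6.78
position: [0.5636, 0.2273, 0.0341]
orientation: [-0.0, 0.994, -0.113, 0.0]
ft_force: [-4.5, 0.8, 7.4]
opening: 0.303
gripper_force: 30.0
```

```bash
python3 -c "
from h import *
i=camera('side');u=w2c('side',[.56,.227,.03]);print(u,tcp()[2]['position'],tcp()[2]['ft_force'])
x,y=int(u[0]),int(u[1])
a=cv2.resize(i[y-60:y+60,x-80:x+80,::-1],(640,480),interpolation=cv2.INTER_CUBIC)
cv2.imwrite('pics/s1.png',a)
"
```

```text
[206.59589408 229.7579914 ] [0.5634891  0.22733463 0.03387127] [-4.16349609  1.07303961  7.7358537 ]
```

View pics/s1.png

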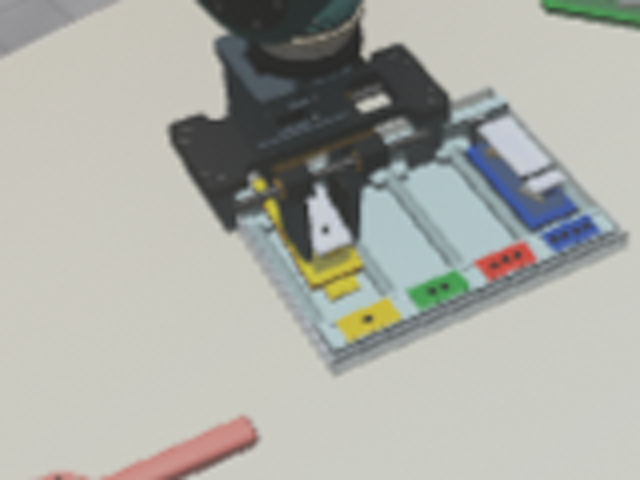

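>>> {"op": "send_rows", "data": {
  "deltas": [
    {"slide": [-0.4, 0, 0], "turn": 0, "fingers": -1},
    {"slide": [-0.4, 0, 0], "turn": 0, "fingers": -1},
    {"slide": [-0.4, 0, 0], "turn": 0, "fingers": -1}
  ]
}}

```text
time_s: 7.2
position: [0.5514, 0.2298, 0.0336]
orientation: [-0.0, 0.994, -0.113, -0.0]
ft_force: [1.0, 0.2, -0.1]
opening: 0.304
gripper_force: 30.0
```

>>> {"op": "send_rows", "data": {
  "deltas": [
    {"slide": [-0.25, 0, 0], "turn": 0, "fingers": -1},
    {"slide": [-0.25, 0, 0], "turn": 0, "fingers": -1}
  ]
}}

```text
time_s: 7.45
position: [0.5465, 0.231, 0.0336]
orientation: [-0.0, 0.994, -0.113, -0.0]
ft_force: [0.7, 1.2, 0.3]
opening: 0.302
gripper_force: 30.0
```

>>> {"op": "send_rows", "data": {
  "deltas": [
    {"slide": [-0.2, 0, 0], "turn": 0, "fingers": -1},
    {"slide": [-0.2, 0, 0], "turn": 0, "fingers": -1}
  ]
}}

```text
time_s: 7.7
position: [0.5427, 0.2319, 0.0336]
orientation: [0.0, 0.994, -0.113, -0.0]
ft_force: [-0.2, -0.0, -0.0]
opening: 0.307
gripper_force: 30.0
```

>>> {"op": "send_rows", "data": {
  "deltas": [
    {"slide": [-0.2, 0, 0], "turn": 0, "fingers": -1},
    {"slide": [0, 0, 0], "turn": 0, "fingers": -1}
  ]
}}

```text
time_s: 7.95
position: [0.5407, 0.2323, 0.0336]
orientation: [0.0, 0.994, -0.113, -0.0]
ft_force: [-0.2, -0.3, 0.1]
opening: 0.302
gripper_force: 30.0
```

>>> {"op": "send_rows", "data": {
  "deltas": [
    {"slide": [-0.2, 0, 0], "turn": 0, "fingers": -1},
    {"slide": [-0.2, 0, 0], "turn": 0, "fingers": -1}
  ]
}}

```text
time_s: 8.2
position: [0.5368, 0.2332, 0.0336]
orientation: [-0.0, 0.994, -0.113, 0.0]
ft_force: [-0.2, 0.3, -0.4]
opening: 0.302
gripper_force: 30.0
```

```bash
python3 -c "
from h import *
print(tcp()[2]['position'],tcp()[2]['ft_force'])
i=camera('side');u=w2c('side',[.52,.227,.02]);
x,y=int(u[0]),int(u[1])
a=cv2.resize(i[y-45:y+45,x-60:x+60,::-1],(640,480),interpolation=cv2.INTER_CUBIC)
cv2.imwrite('pics/s2.png',a)
"
```

```text
[0.53684707 0.2332073  0.03362145] [-0.20408873  0.33227615 -0.38399422]
```

View pics/s2.png

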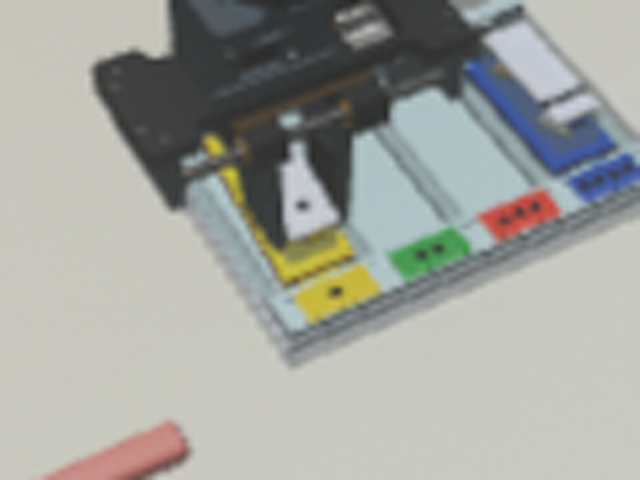

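>>> {"op": "send_rows", "data": {
  "deltas": [
    {"slide": [-0.2, 0, 0], "turn": 0, "fingers": -1},
    {"slide": [0, 0, 0], "turn": 0, "fingers": -1}
  ]
}}

```text
time_s: 8.5
position: [0.5356, 0.2337, 0.0339]
orientation: [-0.0, 0.994, -0.113, 0.001]
ft_force: [3.6, -2.5, -1.5]
opening: 0.303
gripper_force: 30.0
```

>>> {"op": "send_rows", "data": {
  "deltas": [
    {"slide": [-0.15, 0, 0], "turn": 0, "fingers": -1},
    {"slide": [0, 0, 0], "turn": 0, "fingers": -1}
  ]
}}

```text
time_s: 8.75
position: [0.5351, 0.2339, 0.0342]
orientation: [-0.0, 0.994, -0.112, 0.002]
ft_force: [9.0, -5.9, -1.8]
opening: 0.307
gripper_force: 30.0
```

>>> {"op": "send_rows", "data": {
  "deltas": [
    {"slide": [-0.15, 0, 0], "turn": 0, "fingers": -1},
    {"slide": [0, 0, 0], "turn": 0, "fingers": -1}
  ]
}}

```text
time_s: 9.0
position: [0.5343, 0.2342, 0.0346]
orientation: [-0.0, 0.994, -0.112, 0.002]
ft_force: [11.4, -8.8, 0.8]
opening: 0.307
gripper_force: 30.0
```

>>> {"op": "send_rows", "data": {
  "deltas": [
    {"slide": [0.15, 0.05, 0], "turn": 0, "fingers": -0.6},
    {"slide": [0, 0.05, 0], "turn": 0, "fingers": -0.2},
    {"slide": [0, 0, 0], "turn": 0, "fingers": -0.2},
    {"slide": [0, 0, -2.5], "turn": 0, "fingers": -0.2},
    {"slide": [0, 0, -2.5], "turn": 0, "fingers": -0.2},
    {"slide": [2.7, 0, 0], "turn": 0, "fingers": -1},
    {"slide": [2.7, 0, 0], "turn": 0, "fingers": -1},
    {"slide": [0, 0, 0], "turn": 0, "fingers": -1}
  ]
}}

```text
time_s: 10.0
position: [0.5869, 0.2207, 0.0836]
orientation: [-0.0, 0.994, -0.113, 0.0]
ft_force: [0.3, 1.1, -0.2]
opening: 0.104
gripper_force: 0.0
```

```bash
python3 -c "
from h import *
print(tcp()[2]['position'],tcp()[2]['ft_force'],tcp()[2]['opening'])
i=camera('wrist')[:,:,::-1];j=camera('side');u=w2c('side',[.56,.227,.02]);
x,y=int(u[0]),int(u[1])
a=cv2.resize(i[:,60:460],(400,384));b=cv2.resize(j[y-45:y+45,x-45:x+45,::-1],(384,384),interpolation=cv2.INTER_CUBIC)
cv2.imwrite('pics/s3.png',np.hstack([a,b]))
"
```

```text
[0.58691316 0.22066194 0.08359928] [ 0.2838099   1.11883834 -0.24374653] 0.10366905175236182
```

View pics/s3.png

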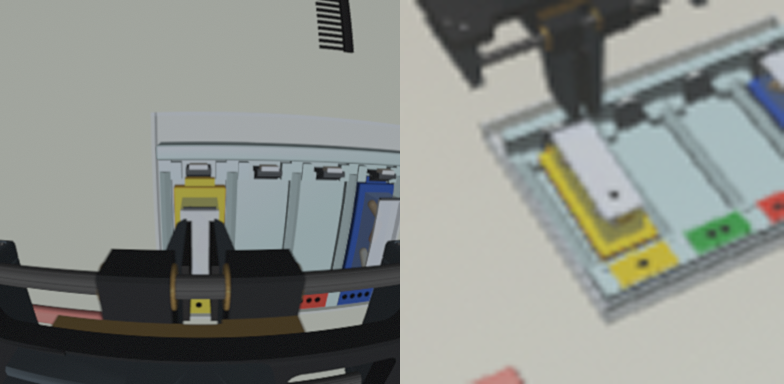

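>>> {"op": "send_rows", "data": {
  "deltas": [
    {"slide": [0, 0, 1.5], "turn": 0, "fingers": -1},
    {"slide": [0, 0, 1.2], "turn": 0, "fingers": -1},
    {"slide": [0, 0, 0.5], "turn": 0, "fingers": -1},
    {"slide": [0, 0, 0.4], "turn": 0, "fingers": -1},
    {"slide": [0, 0, 0.3], "turn": 0, "fingers": -1},
    {"slide": [0, 0, 0.2], "turn": 0, "fingers": -1},
    {"slide": [0, 0, 0], "turn": 0, "fingers": -1}
  ]
}}

```text
time_s: 10.98
position: [0.5858, 0.2209, 0.0432]
orientation: [0.0, 0.994, -0.113, -0.0]
ft_force: [-6.1, -1.2, 12.2]
opening: 0.002
gripper_force: 6.0
```

>>> {"op": "send_rows", "data": {
  "deltas": [
    {"slide": [0, 0, 0.2], "turn": 0, "fingers": -1},
    {"slide": [0, 0, 0.2], "turn": 0, "fingers": -1},
    {"slide": [0, 0, 0], "turn": 0, "fingers": -1}
  ]
}}

```text
time_s: 11.35
position: [0.586, 0.221, 0.0428]
orientation: [0.0, 0.994, -0.113, -0.001]
ft_force: [-28.8, -10.2, 73.8]
opening: 0.005
gripper_force: 37.0
```

>>> {"op": "send_rows", "data": {
  "deltas": [
    {"slide": [0, 0, -0.5], "turn": 0, "fingers": -1},
    {"slide": [0, 0, -3], "turn": 0, "fingers": -1},
    {"slide": [-1, 0, -5], "turn": 0, "fingers": 0.4},
    {"slide": [-2, 0, -3], "turn": 0, "fingers": 0.4},
    {"slide": [0, 0, 0], "turn": 0, "fingers": 0.4},
    {"slide": [0, 0, 0], "turn": 0, "fingers": 0.4}
  ]
}}

```text
time_s: 12.1
position: [0.5566, 0.2275, 0.153]
orientation: [0.0, 0.994, -0.113, -0.0]
ft_force: [0.5, 0.1, 0.6]
opening: 0.414
gripper_force: 0.0
```

```bash
python3 - <<'E'
from h import *
p,Rt,s=tcp();print(p,yawof(Rt))
i=camera('wrist')[:,:,::-1];cv2.imwrite('pics/w4raw.png',i)
cv2.imwrite('pics/w4.png',cv2.resize(i[60:330,100:460],(800,600),interpolation=cv2.INTER_CUBIC))
# green pod from top: origin/yaw and grip point
c=np.array([.637,-.155]);a=np.radians(30.4);g=c-0.021*np.array([np.cos(a),np.sin(a)]);print(g)
plan(g[0],g[1],.12,30.4)
E
```

```text
[0.55661976 0.22749146 0.15300212] -12.937908926364225
[ 0.61888721 -0.16562671]
n 8 t 12.15 at [0.5565 0.2274 0.1526] yaw -12.95 F [ 0.8  0.5 -0.7] op 0.457 turn/row -0.0946
[1.86, 4.61, 0.41] [1.42, 4.77, 0.41] [0.96, 4.88, 0.41] [0.49, 4.95, 0.41] [0.03, 4.97, 0.41] [-0.44, 4.95, 0.41] [-0.91, 4.89, 0.41] [-1.37, 4.78, 0.41]
```

View pics/w4.png

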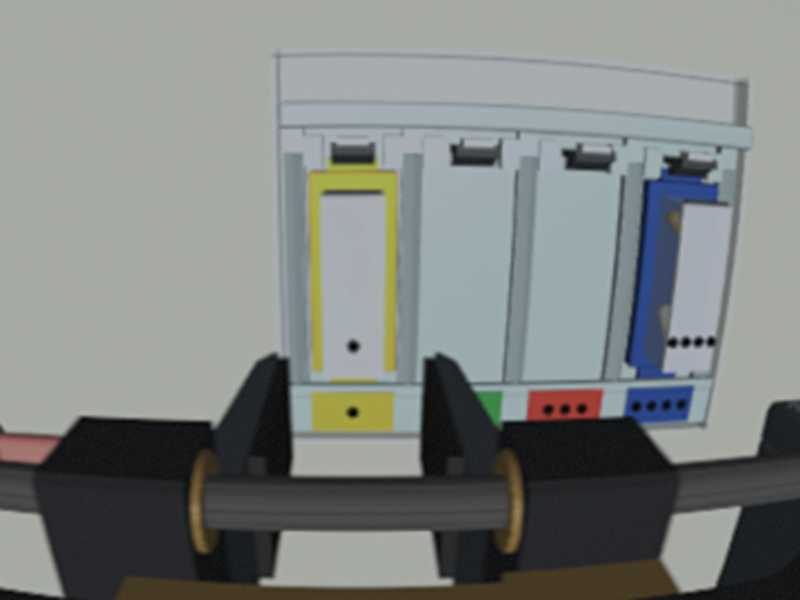

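>>> {"op": "send_rows", "data": {
  "deltas": [
    {"slide": [1.86, 4.61, 0.41], "turn": -0.0946, "fingers": 0.4},
    {"slide": [1.42, 4.77, 0.41], "turn": -0.0946, "fingers": 0.4},
    {"slide": [0.96, 4.88, 0.41], "turn": -0.0946, "fingers": 0.4},
    {"slide": [0.49, 4.95, 0.41], "turn": -0.0946, "fingers": 0.4},
    {"slide": [0.03, 4.97, 0.41], "turn": -0.0946, "fingers": 0.4},
    {"slide": [-0.44, 4.95, 0.41], "turn": -0.0946, "fingers": 0.4},
    {"slide": [-0.91, 4.89, 0.41], "turn": -0.0946, "fingers": 0.4},
    {"slide": [-1.37, 4.78, 0.41], "turn": -0.0946, "fingers": 0.4}
  ]
}}

```text
time_s: 13.15
position: [0.6189, -0.1672, 0.1192]
orientation: [-0.0, 0.965, 0.264, -0.001]
ft_force: [0.1, 0.6, 0.3]
opening: 0.698
gripper_force: 0.0
```

>>> {"op": "send_rows", "data": {
  "deltas": [
    {"slide": [0, 0, 0], "turn": 0, "fingers": 0.4},
    {"slide": [0, 0, 0], "turn": 0, "fingers": 0.4},
    {"slide": [0, 0, 0], "turn": 0, "fingers": 0.4}
  ]
}}

```text
time_s: 13.52
position: [0.6189, -0.1643, 0.1203]
orientation: [-0.0, 0.965, 0.263, -0.0]
ft_force: [-0.1, -0.4, -0.3]
opening: 0.699
gripper_force: 0.0
```

```bash
python3 w.py green w5
```

```text
1101 [264. 150.] [ 0.6451 -0.1554] [0.104 0.04 ] 31.2
pod2_nose 0.84 [262. 223.] [ 0.5918 -0.1839  0.    ]
pod2_tail 0.69 [261. 109.] [ 0.6918 -0.1235  0.    ]
[ 0.6189 -0.1643  0.1203] 30.44 0.6993121634692092 13.525
```

```bash
python3 -c "
from h import *
plan(.627,-.1643,.018,31,4)"
```

```text
n 4 t 13.68 at [ 0.6192 -0.1644  0.1208] yaw 30.47 F [-0.3 -0.5 -0.1] op 0.699 turn/row -0.0023
[0.17, 0.1, 2.57] [0.17, 0.1, 2.57] [0.17, 0.1, 2.57] [0.17, 0.1, 2.57]
```

>>> {"op": "send_rows", "data": {
  "deltas": [
    {"slide": [0.17, 0.1, 2.57], "turn": -0.0023, "fingers": 0.4},
    {"slide": [0.17, 0.1, 2.57], "turn": -0.0023, "fingers": 0.4},
    {"slide": [0.17, 0.1, 2.57], "turn": -0.0023, "fingers": 0.4},
    {"slide": [0.17, 0.1, 2.57], "turn": -0.0023, "fingers": 0.1},
    {"slide": [0, 0, 0], "turn": 0, "fingers": -0.6},
    {"slide": [0, 0, 0], "turn": 0, "fingers": -1},
    {"slide": [0, 0, 0], "turn": 0, "fingers": -1},
    {"slide": [0, 0, 0], "turn": 0, "fingers": -1}
  ]
}}

```text
time_s: 14.68
position: [0.6278, -0.1654, 0.0193]
orientation: [0.0, 0.964, 0.267, 0.001]
ft_force: [-0.7, 1.6, 7.3]
opening: 0.303
gripper_force: 30.0
```

>>> {"op": "send_rows", "data": {
  "deltas": [
    {"slide": [0, 0, -3], "turn": 0, "fingers": -1},
    {"slide": [0, 0, -5], "turn": 0, "fingers": -1}
  ]
}}

```text
time_s: 14.92
position: [0.626, -0.165, 0.0981]
orientation: [-0.001, 0.964, 0.267, -0.001]
ft_force: [1.7, -0.4, -0.8]
opening: 0.3
gripper_force: 30.0
```

```bash
cat > grip.py <<'E'
import sys
from h import *
col,n=sys.argv[1:3]; rg={"yellow":(22,36),"green":(45,75),"red":(0,6)}
p,Rt,s=tcp();im=np.ascontiguousarray(camera("wrist")[...,::-1]);cv2.imwrite(f"pics/grip_{n}.png",im)
a,b=rg[col];m=cv2.inRange(cv2.cvtColor(im,cv2.COLOR_BGR2HSV),(a,110,50),(b,255,255))
k,l,st,c=cv2.connectedComponentsWithStats(m);i=max((i for i in range(1,k) if abs(c[i][0]-260)<40),key=lambda i:st[i,4])
q=np.argwhere(l==i);r0=q[:,0].min();r=q[q[:,0]<=r0+1];u=(r[:,1].mean(),r0)
print("row",r0,"tail edge tool mm",(Rt.T@(onz("wrist",u,p[2]-.018+.006,(p,Rt))-p)*1000).round(1))
for d in finder.tip_of("wrist",n+"_tail")[:1]: print(d["conf"],np.round(d["xy"]),(Rt.T@(onz("wrist",d["xy"],p[2]-.018,(p,Rt))-p)*1000).round(1))
E
python3 grip.py green pod2
python3 -c "
from h import *
plan(.5509,.1718,.075,-13)"
```

```text
row 126 tail edge tool mm [72.9  0.6 11.9]
n 7 t 15.03 at [ 0.63   -0.1661  0.1036] yaw 30.94 F [ 0.9 -0.4 -0.1] op 0.305 turn/row 0.1096
[1.51, -4.72, 0.41] [0.99, -4.86, 0.41] [0.45, -4.94, 0.41] [-0.09, -4.96, 0.41] [-0.63, -4.92, 0.41] [-1.17, -4.82, 0.41] [-1.69, -4.66, 0.41]
```

>>> {"op": "send_rows", "data": {
  "deltas": [
    {"slide": [1.51, -4.72, 0.3], "turn": 0.1096, "fingers": -1},
    {"slide": [0.99, -4.86, 0.3], "turn": 0.1096, "fingers": -1},
    {"slide": [0.45, -4.94, 0.3], "turn": 0.1096, "fingers": -1},
    {"slide": [-0.09, -4.96, 0.3], "turn": 0.1096, "fingers": -1},
    {"slide": [-0.63, -4.92, 0.3], "turn": 0.1096, "fingers": -1},
    {"slide": [-1.17, -4.82, 0.3], "turn": 0.1096, "fingers": -1},
    {"slide": [-1.69, -4.66, 0.3], "turn": 0.1096, "fingers": -1},
    {"slide": [0, 0, 0], "turn": 0, "fingers": -1}
  ]
}}

```text
time_s: 16.02
position: [0.547, 0.1751, 0.0768]
orientation: [-0.0, 0.994, -0.112, -0.0]
ft_force: [-0.6, 0.9, -1.0]
opening: 0.308
gripper_force: 30.0
```

>>> {"op": "send_rows", "data": {
  "deltas": [
    {"slide": [0, 0, 0], "turn": 0, "fingers": -1},
    {"slide": [0, 0, 0], "turn": 0, "fingers": -1}
  ]
}}

```text
time_s: 16.27
position: [0.5483, 0.1718, 0.0771]
orientation: [-0.0, 0.994, -0.114, 0.0]
ft_force: [-0.4, -0.3, -0.5]
opening: 0.301
gripper_force: 30.0
```

```bash
python3 grip.py green pod2
python3 -c "
from h import *
plan(.5542,.1710,.053,-13,3)"
```

```text
row 126 tail edge tool mm [73.2  0.3 12. ]
0.79 [255. 124.] [74.3 -2.9 18. ]
n 3 t 16.38 at [0.5482 0.1719 0.0771] yaw -13.07 F [-0.   0.1 -0.9] op 0.306 turn/row -0.0004
[0.2, -0.02, 0.8] [0.2, -0.02, 0.8] [0.2, -0.02, 0.8]
```

>>> {"op": "send_rows", "data": {
  "deltas": [
    {"slide": [0.2, -0.02, 0.8], "turn": 0, "fingers": -1},
    {"slide": [0.2, -0.02, 0.8], "turn": 0, "fingers": -1},
    {"slide": [0.2, -0.02, 0.8], "turn": 0, "fingers": -1},
    {"slide": [0, 0, 0.4], "turn": 0, "fingers": -1},
    {"slide": [0, 0, 0.4], "turn": 0, "fingers": -1},
    {"slide": [0, 0, 0.4], "turn": 0, "fingers": -1},
    {"slide": [0, 0, 0.4], "turn": 0, "fingers": -1}
  ]
}}

```text
time_s: 17.25
position: [0.5538, 0.1721, 0.037]
orientation: [0.0, 0.994, -0.113, -0.0]
ft_force: [-3.7, -0.3, 7.5]
opening: 0.305
gripper_force: 30.0
```

>>> {"op": "send_rows", "data": {
  "deltas": [
    {"slide": [0, 0, 0.3], "turn": 0, "fingers": -1},
    {"slide": [0, 0, 0], "turn": 0, "fingers": -1}
  ]
}}

```text
time_s: 17.5
position: [0.554, 0.1721, 0.0347]
orientation: [0.0, 0.994, -0.113, -0.0]
ft_force: [-7.8, -0.9, 17.4]
opening: 0.304
gripper_force: 30.0
```

>>> {"op": "send_rows", "data": {
  "deltas": [
    {"slide": [0, 0, -0.12], "turn": 0, "fingers": -1},
    {"slide": [-0.4, 0, 0], "turn": 0, "fingers": -1},
    {"slide": [-0.4, 0, 0], "turn": 0, "fingers": -1},
    {"slide": [-0.4, 0, 0], "turn": 0, "fingers": -1},
    {"slide": [-0.3, 0, 0], "turn": 0, "fingers": -1}
  ]
}}

```text
time_s: 18.12
position: [0.5389, 0.1754, 0.0351]
orientation: [0.0, 0.994, -0.113, -0.0]
ft_force: [-0.5, -0.3, -0.7]
opening: 0.304
gripper_force: 30.0
```

>>> {"op": "send_rows", "data": {
  "deltas": [
    {"slide": [-0.2, 0, 0], "turn": 0, "fingers": -1},
    {"slide": [-0.2, 0, 0], "turn": 0, "fingers": -1}
  ]
}}

```text
time_s: 18.38
position: [0.5353, 0.1763, 0.0352]
orientation: [0.0, 0.994, -0.113, -0.0]
ft_force: [-0.4, -0.6, -0.0]
opening: 0.301
gripper_force: 30.0
```

>>> {"op": "send_rows", "data": {
  "deltas": [
    {"slide": [-0.2, 0, 0], "turn": 0, "fingers": -1},
    {"slide": [-0.2, 0, 0], "turn": 0, "fingers": -1}
  ]
}}

```text
time_s: 18.62
position: [0.5314, 0.1772, 0.0352]
orientation: [-0.0, 0.994, -0.113, 0.0]
ft_force: [0.8, -0.0, -0.7]
opening: 0.306
gripper_force: 30.0
```

>>> {"op": "send_rows", "data": {
  "deltas": [
    {"slide": [-0.2, 0, 0], "turn": 0, "fingers": -1},
    {"slide": [-0.2, 0, 0], "turn": 0, "fingers": -1}
  ]
}}

```text
time_s: 18.88
position: [0.5275, 0.1781, 0.0352]
orientation: [-0.0, 0.994, -0.113, -0.0]
ft_force: [-0.3, -0.6, -1.4]
opening: 0.305
gripper_force: 30.0
```

>>> {"op": "send_rows", "data": {
  "deltas": [
    {"slide": [-0.15, 0, 0], "turn": 0, "fingers": -1},
    {"slide": [0, 0, 0], "turn": 0, "fingers": -1}
  ]
}}

```text
time_s: 19.12
position: [0.5261, 0.1785, 0.0353]
orientation: [-0.0, 0.994, -0.113, 0.0]
ft_force: [-0.6, -0.3, -1.1]
opening: 0.303
gripper_force: 30.0
```

>>> {"op": "send_rows", "data": {
  "deltas": [
    {"slide": [-0.15, 0, 0], "turn": 0, "fingers": -1},
    {"slide": [0, 0, 0], "turn": 0, "fingers": -1}
  ]
}}

```text
time_s: 19.38
position: [0.5257, 0.1787, 0.0355]
orientation: [-0.0, 0.994, -0.113, 0.001]
ft_force: [4.7, -2.6, -2.6]
opening: 0.306
gripper_force: 30.0
```

>>> {"op": "send_rows", "data": {
  "deltas": [
    {"slide": [-0.1, 0, 0], "turn": 0, "fingers": -1},
    {"slide": [0.15, 0.05, 0], "turn": 0, "fingers": -0.6},
    {"slide": [0, 0, 0], "turn": 0, "fingers": -0.2},
    {"slide": [0, 0, 0], "turn": 0, "fingers": -0.2},
    {"slide": [0, 0, -2.5], "turn": 0, "fingers": -0.2},
    {"slide": [0, 0, -2.5], "turn": 0, "fingers": -0.2},
    {"slide": [2.4, 0, 0], "turn": 0, "fingers": -1},
    {"slide": [2.4, 0.05, 0], "turn": 0, "fingers": -1}
  ]
}}

```text
time_s: 20.38
position: [0.5722, 0.1669, 0.0857]
orientation: [-0.0, 0.994, -0.113, 0.0]
ft_force: [-0.2, -0.2, 0.9]
opening: 0.212
gripper_force: 0.0
```

>>> {"op": "send_rows", "data": {
  "deltas": [
    {"slide": [0, 0, 1.5], "turn": 0, "fingers": -1},
    {"slide": [0, 0, 1.2], "turn": 0, "fingers": -1},
    {"slide": [0, 0, 0.6], "turn": 0, "fingers": -1},
    {"slide": [0, 0, 0.4], "turn": 0, "fingers": -1},
    {"slide": [0, 0, 0.3], "turn": 0, "fingers": -1},
    {"slide": [0, 0, 0], "turn": 0, "fingers": -1}
  ]
}}

```text
time_s: 21.12
position: [0.5715, 0.1669, 0.0451]
orientation: [0.0, 0.994, -0.113, -0.0]
ft_force: [0.1, -0.1, -0.1]
opening: 0.005
gripper_force: 0.0
```

>>> {"op": "send_rows", "data": {
  "deltas": [
    {"slide": [0, 0, 0.15], "turn": 0, "fingers": -1},
    {"slide": [0, 0, 0.1], "turn": 0, "fingers": -1},
    {"slide": [0, 0, 0], "turn": 0, "fingers": -1}
  ]
}}

```text
time_s: 21.5
position: [0.5718, 0.1669, 0.0432]
orientation: [-0.0, 0.994, -0.113, -0.0]
ft_force: [-3.3, -0.9, 9.0]
opening: 0.004
gripper_force: 4.5
```

>>> {"op": "send_rows", "data": {
  "deltas": [
    {"slide": [0, 0, 0.12], "turn": 0, "fingers": -1},
    {"slide": [0, 0, 0], "turn": 0, "fingers": -1}
  ]
}}

```text
time_s: 21.75
position: [0.5719, 0.1669, 0.0432]
orientation: [0.0, 0.994, -0.113, -0.0]
ft_force: [-11.4, -2.8, 30.4]
opening: 0.004
gripper_force: 15.0
```

>>> {"op": "send_rows", "data": {
  "deltas": [
    {"slide": [0, 0, -0.5], "turn": 0, "fingers": -1},
    {"slide": [0, 0, -3], "turn": 0, "fingers": -1},
    {"slide": [-1, 0, -5], "turn": 0, "fingers": 0.4},
    {"slide": [-1, 0, -3], "turn": 0, "fingers": 0.4},
    {"slide": [0, 0, 0], "turn": 0, "fingers": 0.4},
    {"slide": [0, 0, 0], "turn": 0, "fingers": 0.4}
  ]
}}

```text
time_s: 22.5
position: [0.552, 0.1713, 0.1559]
orientation: [0.0, 0.994, -0.113, -0.0]
ft_force: [-0.0, -0.8, -0.9]
opening: 0.409
gripper_force: 0.0
```

```bash
python3 - <<'E'
from h import *
p,Rt,s=tcp();i=np.ascontiguousarray(camera('wrist')[:,:,::-1]);cv2.imwrite('pics/w6raw.png',i)
d=[(n,finder.tip_of("wrist",n)[:1]) for n in("pod1_tail","pod2_tail","pod1_nose","pod2_nose")]
for n,e in d:
    if e: print(n,e[0]["conf"],np.round(e[0]["xy"]),onz("wrist",e[0]["xy"],.007,(p,Rt)).round(4))
h=cv2.cvtColor(i,cv2.COLOR_BGR2HSV);X=np.array([np.cos(np.radians(-13)),np.sin(np.radians(-13))]);Y=np.array([-X[1],X[0]])
for n,a,b in(("y",22,36),("g",45,75),("b",105,125)):
    k,l,st,c=cv2.connectedComponentsWithStats(cv2.inRange(h,(a,110,50),(b,255,255)))
    for j in range(1,k):
        if st[j,4]>250:
            W=np.array([onz("wrist",u[::-1],.017,(p,Rt))[:2] for u in np.argwhere(l==j)]);u,v=W@X*1000,W@Y*1000
            print(n,st[j,4],"x",u.min().round(1),u.max().round(1),"y",v.min().round(1),v.max().round(1))
c=np.array([.478,-.367]);a=np.radians(3.4);g=c-0.019*np.array([np.cos(a),np.sin(a)]);print(g)
plan(g[0],g[1],.12,3.4)
E
```

```text
pod1_tail 0.63 [207. 139.] [0.6165 0.2149 0.007 ]
pod2_tail 0.61 [256. 136.] [0.6075 0.163  0.007 ]
pod1_nose 0.75 [213. 240.] [0.5003 0.2405 0.007 ]
pod2_nose 0.91 [259. 235.] [0.4944 0.1858 0.007 ]
y 970 x 461.5 551.8 y 326.9 368.6
g 904 x 449.5 551.4 y 271.6 311.7
g 490 x 416.1 434.5 y 272.2 312.5Traceback (most recent call last):
  File "<stdin>", line 11, in <module>
  File "h.py", line 19, in onz
    o,d=ray(cam,uv,T);return o+d*(z-o[2])/d[2]
        ~~~^^^^^^^^^^
  File "h.py", line 10, in ray
    i=camera_info(cam);K=np.array(i["K"])
ValueError: time passes only in moves, steps and waits
```

```bash
sed -i 's/^def tcp/import functools\ncamera_info=functools.cache(camera_info)\ndef tcp/' h.py; python3 -c "
from h import *
c=np.array([.478,-.367]);a=np.radians(3.4);g=c-0.019*np.array([np.cos(a),np.sin(a)]);print(g)
plan(g[0],g[1],.12,3.4)"
```

```text
[ 0.45903344 -0.36812682]
n 10 t 22.75 at [0.552  0.1712 0.1556] yaw -13.02 F [ 0.2  0.7 -0.4] op 0.632 turn/row -0.0287
[0.31, 5.46, 0.36] [0.15, 5.47, 0.36] [-0.0, 5.47, 0.36] [-0.16, 5.47, 0.36] [-0.32, 5.46, 0.36] [-0.47, 5.45, 0.36] [-0.63, 5.44, 0.36] [-0.79, 5.42, 0.36] [-0.94, 5.39, 0.36] [-1.09, 5.36, 0.36]
```

>>> {"op": "send_rows", "data": {
  "deltas": [
    {"slide": [0.31, 5.46, 0.36], "turn": -0.0287, "fingers": 0.4},
    {"slide": [0.15, 5.47, 0.36], "turn": -0.0287, "fingers": 0.4},
    {"slide": [0, 5.47, 0.36], "turn": -0.0287, "fingers": 0.4},
    {"slide": [-0.16, 5.47, 0.36], "turn": -0.0287, "fingers": 0.4},
    {"slide": [-0.32, 5.46, 0.36], "turn": -0.0287, "fingers": 0.4},
    {"slide": [-0.47, 5.45, 0.36], "turn": -0.0287, "fingers": 0.4},
    {"slide": [-0.63, 5.44, 0.36], "turn": -0.0287, "fingers": 0.4},
    {"slide": [-0.79, 5.42, 0.36], "turn": -0.0287, "fingers": 0.4}
  ]
}}

```text
time_s: 23.75
position: [0.4774, -0.2619, 0.1273]
orientation: [-0.0, 1.0, 0.002, -0.0]
ft_force: [2.2, 0.1, -0.2]
opening: 0.699
gripper_force: 0.0
```

>>> {"op": "send_rows", "data": {
  "deltas": [
    {"slide": [-0.94, 5.39, 0.36], "turn": -0.0287, "fingers": 0.4},
    {"slide": [-1.09, 5.36, 0.36], "turn": -0.0287, "fingers": 0.4},
    {"slide": [0, 0, 0], "turn": 0, "fingers": 0.4},
    {"slide": [0, 0, 0], "turn": 0, "fingers": 0.4},
    {"slide": [0, 0, 0], "turn": 0, "fingers": 0.4}
  ]
}}

```text
time_s: 24.38
position: [0.4597, -0.3668, 0.1203]
orientation: [-0.0, 1.0, 0.03, -0.0]
ft_force: [0.6, 0.1, -0.2]
opening: 0.699
gripper_force: 0.0
```

```bash
python3 w.py red w7; python3 -c "
from h import *
plan(.459,-.368,.018,3.4,4)"
```

```text
1256 [264. 154.] [ 0.4851 -0.3705] [0.105 0.041] 3.3
pod3_nose 0.92 [266. 231.] [ 0.4184 -0.3766  0.    ]
pod3_tail 0.87 [262. 116.] [ 0.537  -0.3649  0.    ]
[ 0.4597 -0.3668  0.1203] 3.49 0.699497356977107 24.375
n 4 t 24.52 at [ 0.4599 -0.3671  0.1206] yaw 3.5 F [ 0.1 -0.4 -0.2] op 0.703 turn/row 0.0004
[-0.02, 0.02, 2.57] [-0.02, 0.02, 2.57] [-0.02, 0.02, 2.57] [-0.02, 0.02, 2.57]
```

>>> {"op": "send_rows", "data": {
  "deltas": [
    {"slide": [0.02, 0.11, 2.57], "turn": 0, "fingers": 0.4},
    {"slide": [0.02, 0.11, 2.57], "turn": 0, "fingers": 0.4},
    {"slide": [0.02, 0.11, 2.57], "turn": 0, "fingers": 0.4},
    {"slide": [0, 0.11, 2.57], "turn": 0, "fingers": 0.1},
    {"slide": [0, 0, 0], "turn": 0, "fingers": -0.6},
    {"slide": [0, 0, 0], "turn": 0, "fingers": -1},
    {"slide": [0, 0, 0], "turn": 0, "fingers": -1},
    {"slide": [0, 0, 0], "turn": 0, "fingers": -1}
  ]
}}

```text
time_s: 25.52
position: [0.461, -0.3726, 0.0189]
orientation: [0.0, 1.0, 0.03, 0.001]
ft_force: [-0.7, 2.2, 8.6]
opening: 0.307
gripper_force: 30.0
```

>>> {"op": "send_rows", "data": {
  "deltas": [
    {"slide": [0, 0, -3], "turn": 0, "fingers": -1},
    {"slide": [0, 0, -4], "turn": 0, "fingers": -1}
  ]
}}

```text
time_s: 25.78
position: [0.4599, -0.3718, 0.0883]
orientation: [-0.0, 1.0, 0.03, -0.0]
ft_force: [0.6, -0.8, -0.9]
opening: 0.302
gripper_force: 30.0
```

```bash
python3 grip.py red pod3
python3 -c "
from h import *
plan(.541,.117,.08,-13)"
```

```text
row 119 tail edge tool mm [77.4  0.7 11.9]
0.76 [260. 116.] [78.9  0.5 17.9]
n 10 t 25.88 at [ 0.4623 -0.3738  0.092 ] yaw 3.43 F [-0.1 -0.3 -3.4] op 0.304 turn/row 0.0287
[1.08, -4.85, 0.12] [0.94, -4.88, 0.12] [0.8, -4.91, 0.12] [0.66, -4.93, 0.12] [0.52, -4.94, 0.12] [0.38, -4.96, 0.12] [0.23, -4.97, 0.12] [0.09, -4.97, 0.12] [-0.05, -4.97, 0.12] [-0.19, -4.97, 0.12]
```

>>> {"op": "send_rows", "data": {
  "deltas": [
    {"slide": [1.08, -4.85, 0.12], "turn": 0.0287, "fingers": -1},
    {"slide": [0.94, -4.88, 0.12], "turn": 0.0287, "fingers": -1},
    {"slide": [0.8, -4.91, 0.12], "turn": 0.0287, "fingers": -1},
    {"slide": [0.66, -4.93, 0.12], "turn": 0.0287, "fingers": -1},
    {"slide": [0.52, -4.94, 0.12], "turn": 0.0287, "fingers": -1},
    {"slide": [0.38, -4.96, 0.12], "turn": 0.0287, "fingers": -1},
    {"slide": [0.23, -4.97, 0.12], "turn": 0.0287, "fingers": -1},
    {"slide": [0.09, -4.97, 0.12], "turn": 0.0287, "fingers": -1}
  ]
}}

```text
time_s: 26.88
position: [0.5234, 0.0221, 0.078]
orientation: [0.0, 0.996, -0.085, 0.0]
ft_force: [0.6, 0.2, -1.1]
opening: 0.305
gripper_force: 30.0
```

>>> {"op": "send_rows", "data": {
  "deltas": [
    {"slide": [-0.25, -4.97, 0.12], "turn": 0.0287, "fingers": -1},
    {"slide": [-0.4, -4.97, 0.12], "turn": 0.0287, "fingers": -1},
    {"slide": [0, 0, 0], "turn": 0, "fingers": -1},
    {"slide": [0, 0, 0], "turn": 0, "fingers": -1},
    {"slide": [0, 0, 0], "turn": 0, "fingers": -1}
  ]
}}

```text
time_s: 27.5
position: [0.5351, 0.1184, 0.0756]
orientation: [0.0, 0.994, -0.114, -0.0]
ft_force: [0.2, -0.4, -0.9]
opening: 0.305
gripper_force: 30.0
```

```bash
python3 grip.py red pod3
python3 -c "
from h import *
plan(.537,.1185,.053,-13,3)"
```

```text
row 120 tail edge tool mm [76.9  0.  12. ]
0.72 [129. 147.] [ 61.8 -88.4  18. ]
n 3 t 27.6 at [0.5352 0.1185 0.0758] yaw -13.08 F [ 0.3  0.5 -0.7] op 0.305 turn/row -0.0005
[0.06, -0.01, 0.76] [0.06, -0.01, 0.76] [0.06, -0.01, 0.76]
```

>>> {"op": "send_rows", "data": {
  "deltas": [
    {"slide": [0.08, 0, 0.8], "turn": 0, "fingers": -1},
    {"slide": [0.06, 0, 0.8], "turn": 0, "fingers": -1},
    {"slide": [0.06, 0, 0.7], "turn": 0, "fingers": -1},
    {"slide": [0, 0, 0.4], "turn": 0, "fingers": -1},
    {"slide": [0, 0, 0.4], "turn": 0, "fingers": -1},
    {"slide": [0, 0, 0.4], "turn": 0, "fingers": -1},
    {"slide": [0, 0, 0.4], "turn": 0, "fingers": -1}
  ]
}}

```text
time_s: 28.48
position: [0.5371, 0.119, 0.0367]
orientation: [0.0, 0.994, -0.113, -0.0]
ft_force: [-4.0, -0.3, 6.6]
opening: 0.3
gripper_force: 30.0
```

>>> {"op": "send_rows", "data": {
  "deltas": [
    {"slide": [0, 0, 0.2], "turn": 0, "fingers": -1},
    {"slide": [0, 0, 0], "turn": 0, "fingers": -1}
  ]
}}

```text
time_s: 28.72
position: [0.5369, 0.119, 0.0346]
orientation: [0.0, 0.994, -0.113, -0.0]
ft_force: [-4.4, -0.3, 5.1]
opening: 0.305
gripper_force: 30.0
```

>>> {"op": "send_rows", "data": {
  "deltas": [
    {"slide": [0, 0, 0.1], "turn": 0, "fingers": -1},
    {"slide": [-0.4, 0, 0], "turn": 0, "fingers": -1},
    {"slide": [-0.4, 0, 0], "turn": 0, "fingers": -1},
    {"slide": [-0.4, 0, 0], "turn": 0, "fingers": -1},
    {"slide": [-0.4, 0, 0], "turn": 0, "fingers": -1}
  ]
}}

```text
time_s: 29.35
position: [0.5215, 0.1226, 0.0337]
orientation: [-0.0, 0.994, -0.113, 0.0]
ft_force: [1.5, -1.1, -0.0]
opening: 0.303
gripper_force: 30.0
```

>>> {"op": "send_rows", "data": {
  "deltas": [
    {"slide": [-0.25, 0, 0], "turn": 0, "fingers": -1},
    {"slide": [-0.25, 0, 0], "turn": 0, "fingers": -1}
  ]
}}

```text
time_s: 29.6
position: [0.5166, 0.1237, 0.0337]
orientation: [-0.0, 0.994, -0.113, 0.0]
ft_force: [1.4, -0.2, -0.1]
opening: 0.303
gripper_force: 30.0
```

>>> {"op": "send_rows", "data": {
  "deltas": [
    {"slide": [-0.2, 0, 0], "turn": 0, "fingers": -1},
    {"slide": [-0.2, 0, 0], "turn": 0, "fingers": -1}
  ]
}}

```text
time_s: 29.85
position: [0.5128, 0.1246, 0.0337]
orientation: [-0.0, 0.994, -0.113, 0.0]
ft_force: [1.5, -0.0, 0.2]
opening: 0.304
gripper_force: 30.0
```

>>> {"op": "send_rows", "data": {
  "deltas": [
    {"slide": [-0.15, 0, 0], "turn": 0, "fingers": -1},
    {"slide": [-0.1, 0, 0], "turn": 0, "fingers": -1}
  ]
}}

```text
time_s: 30.1
position: [0.5103, 0.1252, 0.0337]
orientation: [-0.0, 0.994, -0.113, -0.0]
ft_force: [0.5, -0.2, -0.2]
opening: 0.305
gripper_force: 30.0
```

>>> {"op": "send_rows", "data": {
  "deltas": [
    {"slide": [-0.15, 0, 0], "turn": 0, "fingers": -1},
    {"slide": [-0.1, 0, 0], "turn": 0, "fingers": -1}
  ]
}}

```text
time_s: 30.35
position: [0.5091, 0.1256, 0.034]
orientation: [-0.0, 0.994, -0.113, 0.001]
ft_force: [8.4, -4.8, -2.7]
opening: 0.305
gripper_force: 30.0
```

>>> {"op": "send_rows", "data": {
  "deltas": [
    {"slide": [-0.1, 0, 0], "turn": 0, "fingers": -1},
    {"slide": [0, 0, 0], "turn": 0, "fingers": -1}
  ]
}}

```text
time_s: 30.6
position: [0.5088, 0.1257, 0.0343]
orientation: [-0.0, 0.994, -0.113, 0.002]
ft_force: [9.5, -5.4, -2.8]
opening: 0.309
gripper_force: 30.0
```

Stop felt. Release, then press the tail (about +52 mm).

>>> {"op": "send_rows", "data": {
  "deltas": [
    {"slide": [0.12, 0.05, 0], "turn": 0, "fingers": -0.6},
    {"slide": [0, 0, 0], "turn": 0, "fingers": -0.2},
    {"slide": [0, 0, 0], "turn": 0, "fingers": -0.2},
    {"slide": [0, 0, -2.5], "turn": 0, "fingers": -0.2},
    {"slide": [0, 0, -2.5], "turn": 0, "fingers": -0.2},
    {"slide": [2.6, 0, 0], "turn": 0, "fingers": -1},
    {"slide": [2.6, 0.05, 0], "turn": 0, "fingers": -1},
    {"slide": [0, 0, 0], "turn": 0, "fingers": -1}
  ]
}}

```text
time_s: 31.6
position: [0.5597, 0.1127, 0.0838]
orientation: [-0.0, 0.994, -0.114, 0.0]
ft_force: [-0.7, 0.4, -1.2]
opening: 0.102
gripper_force: 0.0
```

>>> {"op": "send_rows", "data": {
  "deltas": [
    {"slide": [0, 0, 1.5], "turn": 0, "fingers": -1},
    {"slide": [0, 0, 1.2], "turn": 0, "fingers": -1},
    {"slide": [0, 0, 0.5], "turn": 0, "fingers": -1},
    {"slide": [0, 0, 0.4], "turn": 0, "fingers": -1},
    {"slide": [0, 0, 0.3], "turn": 0, "fingers": -1},
    {"slide": [0, 0, 0.1], "turn": 0, "fingers": -1},
    {"slide": [0, 0, 0], "turn": 0, "fingers": -1}
  ]
}}

```text
time_s: 32.48
position: [0.5587, 0.113, 0.0438]
orientation: [-0.0, 0.994, -0.113, 0.0]
ft_force: [0.3, 0.3, 0.4]
opening: 0.006
gripper_force: 0.0
```

>>> {"op": "send_rows", "data": {
  "deltas": [
    {"slide": [0, 0, 0.15], "turn": 0, "fingers": -1},
    {"slide": [0, 0, 0.1], "turn": 0, "fingers": -1},
    {"slide": [0, 0, 0], "turn": 0, "fingers": -1}
  ]
}}

```text
time_s: 32.85
position: [0.559, 0.113, 0.0431]
orientation: [0.0, 0.994, -0.113, -0.0]
ft_force: [-13.6, -1.9, 35.4]
opening: 0.009
gripper_force: 18.0
```

>>> {"op": "send_rows", "data": {
  "deltas": [
    {"slide": [0, 0, -0.5], "turn": 0, "fingers": -1},
    {"slide": [0, 0, -3], "turn": 0, "fingers": -1},
    {"slide": [-1, 0, -5], "turn": 0, "fingers": 0.4},
    {"slide": [-1, 0, -3], "turn": 0, "fingers": 0.4},
    {"slide": [0, 0, 0], "turn": 0, "fingers": 0.4},
    {"slide": [0, 0, 0], "turn": 0, "fingers": 0.4}
  ]
}}

```text
time_s: 33.6
position: [0.5389, 0.1174, 0.1556]
orientation: [0.0, 0.994, -0.113, -0.0]
ft_force: [-0.5, 0.2, -1.1]
opening: 0.411
gripper_force: 0.0
```

```bash
python3 -c "
from h import *
i=camera('wrist')[:,:,::-1]
cv2.imwrite('pics/w8.png',cv2.resize(i[60:330,80:440],(800,600),interpolation=cv2.INTER_CUBIC))
"
```

```text
(no output)
```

View pics/w8.png

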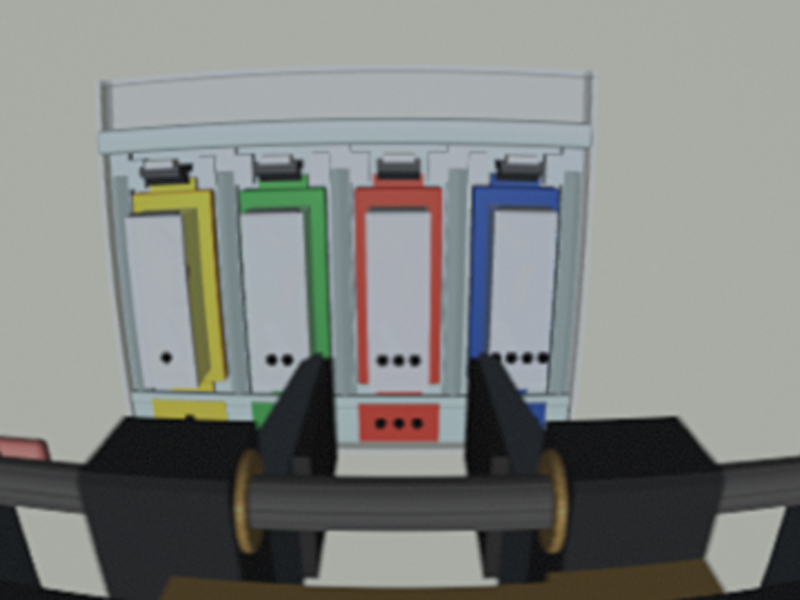

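All four pods lie level, with their tails under the catches (yellow at about (170,185), green (283,182), red (398,182), blue (520,182)). The gripper is clear.

```bash
python3 -c "
from cell import job
print(job.finish_job())"
```

```text
the job is handed in; nothing more can be done
None
```

The morning, noon and evening pods are clipped into pockets 1, 2 and 3 in that order and look flat and caught in the last picture; I never went near the comb, brush or stand, and the job was handed in at about 34 s, with no verdict returned.

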